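# Press a glued notebook, then hold the pressing board open

## Robot

A 6-joint arm with a two-finger parallel gripper is mounted at the origin on a cart in front of the work surface, level with it; the furniture and walls round the work are solid. World frame = base frame: x ahead of the robot, y to its left, z up, the work surface at z = 0. Lengths are in m, angles in rad, forces in N, time in s.
With the tool pointing down it reaches from about 0.35 to 0.775 m from the base axis. Payload 5.5 kg.
Tool frame: the origin (TCP) lies at the very end of the fingers, on their centre line; the grasp point (between the pads) lies env.pinch_z behind it (env.pinch_z is the distance from the TCP to the grasp point, in m); z points along the fingers, y is the line along which they close (so a half turn about z gives the same grasp; the last joint's range is limited). The gripper opens to 85 mm and grips with 20 to 120 N. Pads are 22 mm wide; open, the fingers measure 114 mm over their backs; the gripper's body (76 mm by 85 mm) begins 54 mm behind the grasp point. The pads swing forward as they close: fully open they stand 13 mm farther back than shut.
Start: joints at [-1.247, 0.313, 0.046, 1.304, 0, 1.431], TCP at [0.257, -0.514, 0.231] pointing down, gripper open.
Joint ranges: [-2.76, 2.76], [-0.86, 1.69], [-1.03, 1.26], [-2.2, 2.34], [-1.47, 1.5], [-3.14, 3.14]. Speed limits (rad/s): [2.57, 2.57, 3.14, 3.14, 3.14, 3.14].

## Interface

Orientations are given as a unit quaternion [w, x, y, z].
In Python, from workcell import env, eyes gives the robot as it stands.
- The arm moves only by the shell command python3 -m jog 'ROWS' [FORCE]. ROWS is JSON, one flat list of numbers, 7 for each row, row after row: the shift along the world's x, y, z as a fraction of full scale, then the turn, a rotation vector about the world's x, y, z as a fraction of full scale, then the opening, from -1 (shut) to 1 (fully open), so that 0 is half open. A call has 1 to 12 rows; each row is the pose to reach, as a shift and turn from the pose commanded when the call began, turning the shorter way round; what a row does not reach only later rows make up. Full scale, the value 1, is 20 cm for a shift and pi rad for a turn. A row lasts 1/12 s, in which the tool goes at most 41.7 mm and 7.16 degrees, less where a joint would pass 70% of its speed; a pose out of reach is approached as far as the arm can. A call with a number of a shift or a turn outside -1 to 1 is refused whole. A call with a gripper value outside its range is refused whole. The fingers move at their own pace and stop on an object; FORCE is the grip in N (left out, the last holds). Time passes only in rows, so rows that repeat a pose let the fingers close. It gives the time, the measured TCP pose, the force, the opening and the grip force at its end, in the units of the state.
- env.get_state(): the state, without advancing time (a new reading comes with each control period).
- eyes.read_camera(name): name is "scene" or "side" or "wrist"; returns (picture, depth): 384x512x3 uint8, red, green, blue; 384x512 float32, m along the optical axis (not along the pixel's ray), 0 where there is no reading.
- eyes.calibration(name): a dict with "fx", "fy", "cx", "cy" (pixels), "R" (3x3) and "t" (3): a world point X has camera coordinates R X + t; the wrist camera has in their place "tool_from_camera" (4x4, takes a point from camera to tool coordinates, whose origin is the TCP and whose axes are the flange's). Camera axes: x right, y down, z forward; pixel columns grow to the right and rows downward; lengths in m; the calibration is good to about 2 mm. The wrist camera is an equidistant fisheye: a pixel r from the principal point sees the ray r / f radians off the axis. A picture is of the moment at which its call begins: read the wrist's pose just before it. calibration takes no time and is no camera call.
- env.hand_in(): hands the job in; it is judged then, once.
The state is a dict: "clock": time; "joint_pos": joint angles; "qvel": joint speeds; "tau": joint torques, N m; "tcp_pos": TCP position; "orientation": TCP orientation; "wrist_force": force on the tool from outside, world axes, zero at the start; "ft_torque": the same for the moment, N m; "finger_gap": finger opening in m; "grip_force": force on a finger pad.
Only numpy, scipy, OpenCV 4.12 (cv2) and the standard library are available. Lean on these libraries where they do the work, as an engineer would, in place of code of your own. Each camera call takes 0.05 s, during which the arm holds its last target. There are 200 camera calls.

## Task

Squeeze the freshly glued notebook in the small wooden press: swing the red-handled toggle clamp over centre until its rubber pad snaps down and locks on the closed pressing board, let its own spring hold it there for a moment, then swing the clamp fully back. After that raise the pressing board by its steel bar handle to 45 degrees from its closed position and hold it still there so that the cover can be looked at; the board falls shut if let go, so finish while still holding the handle. Leave the notebook, the glue stick, the stapler and the tape measure where they are.

Things in the scene. Friction and masses are not known exactly. Their poses are not given: they have to be found in the camera images.
- press: Brown wooden base of the press, fixed to the worktop: 210 (x) x 310 (y) mm, top 18 mm above the worktop. Origin on the worktop under the middle of the pressing board; x points to the hinge (far) side, y to the left, z up; the clamp stands on the right (-y) side.
- board_angle (a joint): Opening angle of the pale plywood pressing board (174 x 216 x 10 mm, about 0.42 kg with its handle) about its hinge along the press's y at the far edge: 0 closed and level on the notebook, growing as the near edge rises, 1.3 at most; it falls shut by its weight from any angle.
- board_hinge (a point): Point on the board's hinge axis, at the middle of its width, 26 mm above the worktop, level with the board's underside. Fixed in the press.
- bar_grip (a point): Middle of the steel bar handle on the board (round bar about 10 mm thick and 90 mm long, parallel to the hinge, standing 35 mm off the board's upper face with a free gap beneath). Board closed, it lies 145 mm nearer the robot (press -x) than the hinge axis and 45 mm above it; it swings with the board.
- board: The pressing board with its bar handle; origin on the hinge axis, same point as board_hinge; turned as the press when closed, turning with the board.
- clamp_angle (a joint): Angle of the toggle clamp's one-piece steel arm and red-gripped handle about its pivot, along the press's x: 0 swung fully back (arm upright, handle shank out to the right and 15 degrees above level), about 1.4 locked (arm level, pad on the board, shank almost upright). It turns about the press's -x axis. A spring drives it to whichever end is nearer, dead centre at 0.7: about 3 N at the grip near either end.
- clamp_pivot (a point): Point on the clamp's pivot axis in the plane of its shank and arm, 48 mm above the worktop, 145 mm to the right of the board's middle.
- clamp_grip (a point): Middle of the clamp's red grip: a round bar 12 mm thick and 58 mm long, parallel to the pivot, cranked off the steel shank towards the robot (press -x). The shank is 80 mm long from pivot to grip; this point lies 36 mm to the press -x side of it, the grip's end 28 mm further. Swings with the clamp round the pivot axis.
- clamp: The clamp's arm, handle and pad; origin at the pivot. The rubber pad, 16 mm in diameter, is at the end of the 55 mm arm.
- notebook_mid (a point): Middle of the red spiral notebook (210 x 151 x 12 mm) lying loose under the pressing board.
- glue_mid (a point): Middle of the loose white and orange glue stick, 28 mm diameter, 92 mm tall, standing to the left of the press.
- stapler_mid (a point): Middle of the loose red desk stapler, 150 x 34 x 41 mm, to the left of the press.
- tape_mid (a point): Middle of the loose yellow tape measure, 32 x 74 x 60 mm, behind the press.

How it is judged:
By the outcome, as a careful person would: the job done as asked, in the order asked, and still so for the second after the job is handed in, while the arm keeps its last pose, push and grip.
It also fails if it takes over 56 s, if anything falls off the work surface, if the arm or the gripper's body presses on something with over 40 N, if the wrist force passes 120 N, or if a joint passes its speed limit or range.

## Working session

There is one attempt and no reset: what is moved stays moved. The work goes in short steps, Python scripts to look and compute and a shell command to move; the robot and the scene stay as the last step left them, time stands still between calls to the robot, and variables do not carry over. Pictures are saved under pics/ and viewed, at most 10 in all, crops included, and the job is handed in when it is done.

```bash
mkdir -p pics; ls
python3 - <<'E'
from workcell import env,eyes
import cv2,numpy as np
s=env.get_state();print(s,env.pinch_z)
for n in("scene","side"):
    p,d=eyes.read_camera(n);np.savez(f"{n}0.npz",p=p,d=d)
    cv2.imwrite(f"pics/{n}0.png",p[...,::-1]);print(n,eyes.calibration(n))
print(eyes.calibration("wrist"))
E
```

```text
pics
{'clock': 0.0, 'joint_pos': array([-1.24659926e+00,  3.14003306e-01,  4.49696789e-02,  1.30364391e+00,
        1.08078730e-06,  1.43122461e+00]), 'qvel': array([-0.00087975, -0.00109047,  0.00166808, -0.00061006,  0.00081459,
       -0.00122564]), 'tau': array([ 7.53880540e-04, -4.80622816e+01,  2.98535013e+01,  1.93794578e-02,
        2.16663159e-05, -6.22921107e-06]), 'tcp_pos': array([ 0.25704436, -0.51374952,  0.23040345]), 'orientation': array([-9.36648350e-04,  9.73234637e-01,  2.29811786e-01, -8.61682595e-05]), 'wrist_force': array([ 0.54396834, -0.30188438,  0.26297666]), 'ft_torque': array([-0.01006889, -0.03412246,  0.01123019]), 'grip_force': 0.0, 'finger_gap': 0.08542207580453788} 0.0187
scene {'fx': 435.4101855731649, 'fy': 435.4101855731649, 'cx': 256.8373484868394, 'cy': 180.1831008725094, 'R': array([[-6.04531799e-01, -7.96580975e-01,  2.31038499e-04],
       [-3.38090067e-01,  2.56316669e-01, -9.05536787e-01],
       [ 7.21274158e-01, -5.47503895e-01, -4.24267692e-01]]), 't': array([0.36921781, 0.25076504, 0.89326998])}
side {'fx': 424.09045683187543, 'fy': 424.09045683187543, 'cx': 253.88729989821846, 'cy': 193.62175797061764, 'R': array([[-0.98767513, -0.15587344,  0.01418848],
       [-0.10876556,  0.61833084, -0.77835534],
       [ 0.11255175, -0.77030542, -0.62766365]]), 't': array([0.54632021, 0.07780667, 1.13724016])}
{'fx': 297.3186396354542, 'fy': 297.3186396354542, 'cx': 255.5272963196412, 'cy': 192.07434268166338, 'tool_from_camera': array([[-5.89407104e-04, -9.60660211e-01, -2.77725786e-01,
         7.00703900e-02],
       [ 9.99999778e-01, -6.52493711e-04,  1.34729197e-04,
        -2.03438424e-04],
       [-3.10643308e-04, -2.77725645e-01,  9.60660382e-01,
        -1.42482854e-01],
       [ 0.00000000e+00,  0.00000000e+00,  0.00000000e+00,
         1.00000000e+00]])}
```

View pics/scene0.png

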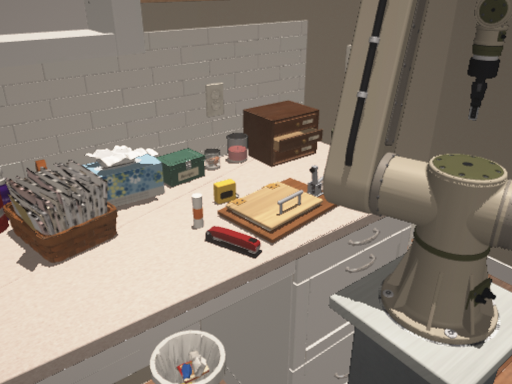

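View pics/side0.png

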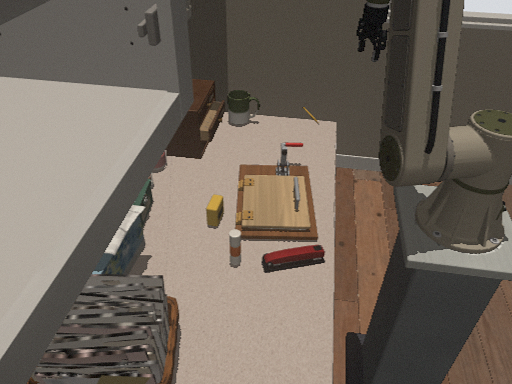

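The scene view shows the press at about (280,208) with the clamp behind it at (314,180). In the side view the base spans columns 237–315 and rows 165–237, the red grip is at (293,145), the bar at (296,193) and the hinges on the left side (far x). I'll measure these with depth.

```bash
cat > h.py <<'E'
import numpy as np,cv2
from workcell import env,eyes
from scipy.spatial.transform import Rotation as Rn
def world(n,d):
    c=eyes.calibration(n);v,u=np.indices(d.shape)
    P=np.stack([(u-c['cx'])/c['fx']*d,(v-c['cy'])/c['fy']*d,d],-1)
    return (P-c['t'])@c['R']
E
python3 - <<'E'
from h import *
z=np.load("side0.npz");p,d=z['p'],z['d'];W=world("side",d)
hsv=cv2.cvtColor(p,cv2.COLOR_RGB2HSV);v,u=np.indices(d.shape)
roi=(u>225)&(u<330)&(v>130)&(v<250)&(d>0)
# table check
t=W[(u>320)&(u<330)&(v>160)&(v<230)];print("table",np.median(t,0))
print("hsv base",hsv[233,280],hsv[170,260],"board",hsv[205,265],"table",hsv[250,200])
# red grip
m=roi&((hsv[...,0]<6)|(hsv[...,0]>174))&(hsv[...,1]>150)&(v<165)
g=W[m];print("grip",m.sum(),np.median(g,0),g.min(0),g.max(0),u[m].min(),u[m].max(),v[m].min(),v[m].max())
# plateau board top z~.036
for lo,hi,nm in((.03,.043,"board"),(.010,.025,"base")):
    m=roi&(W[...,2]>lo)&(W[...,2]<hi)&(hsv[...,1]>70)&(v>160)&(v<240)
    m=cv2.morphologyEx(m.astype(np.uint8),cv2.MORPH_OPEN,np.ones((2,2)))>0
    q=W[m];r=cv2.minAreaRect((q[:,:2]*1000).astype(np.float32));print(nm,m.sum(),r,np.median(q[:,2]))
    print(cv2.boxPoints(r).round())
m=roi&(W[...,2]>.06)&(W[...,2]<.085)&(v>170)
q=W[m];print("bar",m.sum(),cv2.minAreaRect((q[:,:2]*1000).astype(np.float32)),np.median(q,0))
E
```

```text
table [ 0.35500156 -0.05528954  0.00085626]
hsv base [ 12 135 127] [ 13 129 119] board [ 17 102 160] table [ 15  48 179]
grip 50 [ 0.46142583 -0.19863353  0.07297553] [ 0.43695783 -0.20643133  0.0665646 ] [ 0.48573715 -0.19245515  0.07681104] 286 302 143 145
board 3256 ((440.4154968261719, 406.42718505859375), (187.21078491210938, 1008.85546875), 8.132146835327148) 0.03683178846839228
[[ 276.  893.]
 [ 419. -106.]
 [ 604.  -80.]
 [ 462.  919.]]
base 1740 ((438.4687805175781, 370.012939453125), (211.33274841308594, 1080.512451171875), 8.07733154296875) 0.018521754913262224
[[ 258.  890.]
 [ 410. -180.]
 [ 619. -150.]
 [ 467.  920.]]
bar 190 ((484.13970947265625, 119.2977294921875), (303.4151611328125, 59.968360900878906), 64.97660827636719) [0.4447849  0.06604503 0.07541321]
```

Run:
```python
from h import *
for n in("side","scene"):
    z=np.load(n+"0.npz");p,d=z['p'],z['d'];W=world(n,d)
    hsv=cv2.cvtColor(p,cv2.COLOR_RGB2HSV)
    box=(d>0)&(abs(W[...,0]-.5)<.16)&(abs(W[...,1]+.01)<.23)
    for lo,hi,s,nm in((.03,.043,70,"board"),(.010,.025,100,"base"),(.06,.085,0,"bar")):
        m=box&(W[...,2]>lo)&(W[...,2]<hi)&(hsv[...,1]>=s)
        if nm=="bar": m&=(abs(W[...,1])<.09)&(hsv[...,1]<90)&(W[...,0]<.5)
        k,l,st,_=cv2.connectedComponentsWithStats(m.astype(np.uint8));m=l==1+st[1:,4].argmax()
        q=W[m];r=cv2.minAreaRect((q[:,:2]*1000).astype(np.float32))
        print(n,nm,m.sum(),np.array(r[0]).round(1),np.array(r[1]).round(1),round(r[2],2),np.median(q,0).round(4));print(cv2.boxPoints(r).round().tolist())
    m=box&((hsv[...,0]<6)|(hsv[...,0]>174))&(hsv[...,1]>140)&(W[...,1]<-.12)&(W[...,2]>.04)
    if m.any(): q=W[m];print("grip",m.sum(),np.median(q,0).round(4),q.min(0).round(3),q.max(0).round(3))
```

```text
side board 3274 [499.1  29.4] [187.2 218.8] 7.65 [0.497  0.0475 0.0369]
[[392.0, 125.0], [421.0, -91.0], [606.0, -67.0], [577.0, 150.0]]
side base 1188 [ 4.954e+02 -2.000e-01] [208.1 311.2] 8.3 [0.4349 0.1293 0.0184]
[[370.0, 139.0], [415.0, -169.0], [621.0, -139.0], [576.0, 169.0]]
side bar 102 [437.5  21.1] [10.9 99.2] 8.25 [0.4373 0.0284 0.0758]
[[425.0, 69.0], [439.0, -29.0], [450.0, -27.0], [436.0, 71.0]]
grip 53 [ 0.4612 -0.1987  0.0727] [ 0.437 -0.206  0.065] [ 0.486 -0.192  0.077]
scene board 2209 [494.8  30.9] [184.6 219.5] 7.76 [0.4807 0.0477 0.0348]
[[389.0, 127.0], [418.0, -90.0], [601.0, -65.0], [571.0, 152.0]]
scene base 1102 [489.7  13. ] [207.9 287.7] 7.58 [0.4089 0.1006 0.0164]
[[368.0, 142.0], [406.0, -143.0], [612.0, -116.0], [574.0, 169.0]]
scene bar 122 [433.7  22.5] [12.  97.9] 8.64 [0.4328 0.0253 0.0726]
[[420.0, 70.0], [435.0, -27.0], [447.0, -25.0], [432.0, 72.0]]
```

```bash
python3 -m jog '[0.5,0.79,-0.1,0,0,-0.1033,0.2, 0.5,0.79,-0.1,0,0,-0.1033,0.2, 0.5,0.79,-0.1,0,0,-0.1033,0.2, 0.5,0.79,-0.1,0,0,-0.1033,0.2, 0.5,0.79,-0.1,0,0,-0.1033,0.2, 0.5,0.79,-0.1,0,0,-0.1033,0.2]' 30
python3 -m jog '[0.5,0.79,-0.25,0,0,0,0.2, 0.5,0.79,-0.25,0,0,0,0.2, 0.5,0.79,-0.25,0,0,0,0.2, 0.5,0.79,-0.25,0,0,0,0.2, 0.5,0.79,-0.25,0,0,0,0.2, 0.5,0.79,-0.25,0,0,0,0.2, 0.5,0.79,-0.25,0,0,0,0.2]'
python3 - <<'E'
from h import *
s=env.get_state();p,d=eyes.read_camera("wrist");cv2.imwrite("pics/w1.png",p[...,::-1]);print(s['tcp_pos'],s['orientation'],s['clock'])
c=eyes.calibration("wrist");T=c['tool_from_camera'];q=s['orientation'];R=Rn.from_quat([q[1],q[2],q[3],q[0]]).as_matrix()
hsv=cv2.cvtColor(p,cv2.COLOR_RGB2HSV)
m=(((hsv[...,0]<6)|(hsv[...,0]>174))&(hsv[...,1]>150)&(hsv[...,2]>60)).astype(np.uint8)
k,l,st,ce=cv2.connectedComponentsWithStats(m)
for i in range(1,k):
    if st[i,4]<60: continue
    r=cv2.minAreaRect(np.argwhere(l==i)[:,::-1].astype(np.float32));b=cv2.boxPoints(r)
    pts=np.vstack([r[0],(b[0]+b[1])/2,(b[2]+b[3])/2,(b[1]+b[2])/2,(b[3]+b[0])/2]);print(st[i],np.median(d[l==i]))
    for u,v in pts:
        a=np.array([(u-c['cx'])/c['fx'],(v-c['cy'])/c['fy']]);th=np.hypot(*a);ray=np.r_[a/max(th,1e-9)*np.sin(th),np.cos(th)]
        o=s['tcp_pos']+R@T[:3,3];w=R@T[:3,:3]@ray;print((u,v),(o+w*(.0687-o[2])/w[2]).round(4))
E
```

```text
clock: 0.6
tcp_pos: [0.3584, -0.3517, 0.2105]
orientation: [-0.002, 0.997, 0.072, -0.0]
wrist_force: [-0.2, -0.0, -0.1]
finger_gap: 0.0517
grip_force: 0.0
clock: 1.18
tcp_pos: [0.4573, -0.1974, 0.1606]
orientation: [-0.0, 0.997, 0.071, -0.001]
wrist_force: [-0.8, -0.2, -1.0]
finger_gap: 0.0511
grip_force: 0.0
[ 0.45729845 -0.1974076   0.16064788] [-1.87486708e-04  9.97477289e-01  7.09824411e-02 -7.18336040e-04] 1.1833
[141  52   2  59  76] 0.25528836
(np.float64(141.5), np.float64(81.0)) [ 0.5393 -0.0922  0.0687]
(np.float64(141.5), np.float64(52.0)) [ 0.5636 -0.0887  0.0687]
(np.float64(141.5), np.float64(110.0)) [ 0.5154 -0.095   0.0687]
(np.float64(142.0), np.float64(81.0)) [ 0.5393 -0.0926  0.0687]
(np.float64(141.0), np.float64(81.0)) [ 0.5393 -0.0917  0.0687]
[256 160  14  63 822] 0.23855834
(np.float64(262.5), np.float64(191.0)) [ 0.4611 -0.2026  0.0687]
(np.float64(262.5), np.float64(160.0)) [ 0.4866 -0.1988  0.0687]
(np.float64(262.5), np.float64(222.0)) [ 0.4341 -0.2066  0.0687]
(np.float64(269.0), np.float64(191.0)) [ 0.4619 -0.2079  0.0687]
(np.float64(256.0), np.float64(191.0)) [ 0.4604 -0.1973  0.0687]
```

View pics/w1.png

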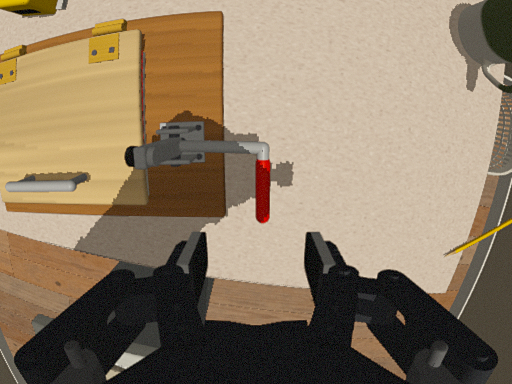

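Red grip lies vertical in the image at (262,191), between the fingers' lines; ray-cast matches the side view to 4 mm. Descend and grip.

```bash
python3 -m jog '[0.014,-0.02,-0.2,0,0,0,0.2, 0.014,-0.02,-0.4,0,0,0,0.2, 0.014,-0.02,-0.553,0,0,0,0.2, 0.014,-0.02,-0.553,0,0,0,0.2, 0.014,-0.02,-0.553,0,0,0,0.2, 0.014,-0.02,-0.553,0,0,0,-1, 0.014,-0.02,-0.553,0,0,0,-1, 0.014,-0.02,-0.553,0,0,0,-1, 0.014,-0.02,-0.553,0,0,0,-1, 0.014,-0.02,-0.553,0,0,0,-1, 0.014,-0.02,-0.553,0,0,0,-1]' 30
```

```text
clock: 2.15
tcp_pos: [0.4614, -0.2025, 0.0529]
orientation: [0.001, 0.998, 0.07, 0.002]
wrist_force: [-0.7, 1.9, 6.8]
finger_gap: 0.011
grip_force: 29.2
```

```bash
python3 -m jog '[-0.0024,0.0168,0.0495,0,0,0,-1, -0.0056,0.0396,0.0965,0,0,0,-1, -0.0096,0.0683,0.14,0,0,0,-1, -0.0144,0.1025,0.1795,0,0,0,-1, -0.02,0.1416,0.214,0,0,0,-1, -0.026,0.1846,0.243,0,0,0,-1, -0.0325,0.2312,0.266,0,0,0,-1, -0.039,0.28,0.283,0,0,0,-1, -0.0465,0.3312,0.293,0,0,0,-1, -0.0537,0.3826,0.2965,0,0,0,-1, -0.0566,0.4034,0.296,0,0,0,-1, -0.0566,0.4034,0.296,0,0,0,-1]'
```

```text
clock: 3.15
tcp_pos: [0.4496, -0.1206, 0.1126]
orientation: [0.0, 0.998, 0.07, 0.002]
wrist_force: [-2.0, 2.9, 11.3]
finger_gap: 0.0106
grip_force: 32.1
```

```bash
python3 -m jog '[0,0,0,0,0,0,0.2, 0,0,0,0,0,0,0.2, 0,0,0,0,0,0,0.2, 0,0,0,0,0,0,0.2, 0,0,0,0,0,0,0.2, 0,0,0.2,0,0,0,0.2, 0,0,0.3,0,0,0,0.2, 0,0,0.3,0,0,0,0.2, 0,0,0.3,0,0,0,0.2, 0,0,0.3,0,0,0,0.2, 0,0,0.3,0,0,0,0.2, 0,0,0.3,0,0,0,0.2]'
python3 - <<'E'
from h import *
s=env.get_state();p,d=eyes.read_camera("wrist");cv2.imwrite("pics/w2.png",p[...,::-1])
p,d=eyes.read_camera("side");W=world("side",d);hsv=cv2.cvtColor(p,cv2.COLOR_RGB2HSV)
m=((hsv[...,0]<6)|(hsv[...,0]>174))&(hsv[...,1]>140)&(abs(W[...,0]-.46)<.06)&(abs(W[...,1]+.15)<.1)&(W[...,2]>.05)
q=W[m];print(m.sum(),np.median(q,0),q.min(0),q.max(0))
E
```

```text
clock: 4.15
tcp_pos: [0.4478, -0.1213, 0.1687]
orientation: [-0.001, 0.998, 0.07, -0.001]
wrist_force: [-0.6, 0.8, 0.8]
finger_gap: 0.0513
grip_force: 0.0
54 [ 0.44982608 -0.11320598  0.13051929] [ 0.42501324 -0.12071669  0.12410046] [ 0.47254341 -0.10726187  0.13436958]
```

View pics/w2.png

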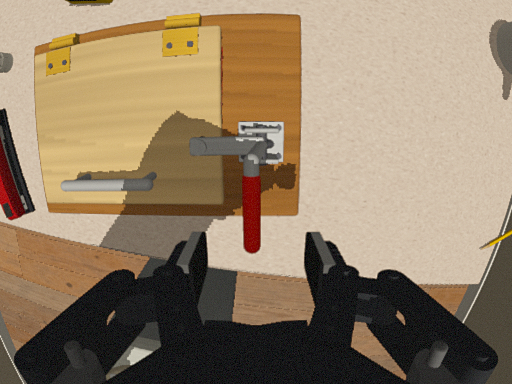

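The picture shows the arm level with the pad on the board at (195,147) and the grip upright at (252,215), so the clamp is locked with the fingers open. Let it dwell, then regrip.

```bash
python3 -m jog '[0,0,0,0,0,0,0.2, 0,0,0,0,0,0,0.2, 0,0,0,0,0,0,0.2, 0,0,0,0,0,0,0.2, 0,0,0,0,0,0,0.2, 0,0,0,0,0,0,0.2, 0,0,0,0,0,0,0.2, 0,0,0,0,0,0,0.2, 0,0,0,0,0,0,0.2, 0,0,0,0,0,0,0.2, 0,0,0,0,0,0,0.2, 0,0,0,0,0,0,0.2]'
python3 -m jog '[0.005,0.017,-0.15,0,0,0,0.2, 0.005,0.017,-0.29,0,0,0,0.2, 0.005,0.017,-0.29,0,0,0,0.2, 0.005,0.017,-0.29,0,0,0,0.2, 0.005,0.017,-0.29,0,0,0,-1, 0.005,0.017,-0.29,0,0,0,-1, 0.005,0.017,-0.29,0,0,0,-1, 0.005,0.017,-0.29,0,0,0,-1, 0.005,0.017,-0.29,0,0,0,-1, 0.005,0.017,-0.29,0,0,0,-1]' 30
```

```text
clock: 5.25
tcp_pos: [0.4487, -0.1216, 0.1699]
orientation: [0.0, 0.998, 0.07, 0.0]
wrist_force: [-0.5, -0.1, -0.8]
finger_gap: 0.0511
grip_force: 0.0
clock: 6.08
tcp_pos: [0.4507, -0.1182, 0.1134]
orientation: [0.0, 0.998, 0.07, 0.001]
wrist_force: [-0.5, 1.4, 7.0]
finger_gap: 0.0105
grip_force: 29.3
```

```bash
python3 -m jog '[0.0073,-0.052,0.001,0,0,0,-1, 0.0145,-0.1035,-0.0045,0,0,0,-1, 0.0216,-0.154,-0.017,0,0,0,-1, 0.0284,-0.202,-0.036,0,0,0,-1, 0.0348,-0.2475,-0.061,0,0,0,-1, 0.0406,-0.289,-0.092,0,0,0,-1, 0.0459,-0.3267,-0.1285,0,0,0,-1, 0.0504,-0.359,-0.169,0,0,0,-1, 0.0542,-0.386,-0.214,0,0,0,-1, 0.0571,-0.407,-0.2615,0,0,0,-1, 0.0583,-0.4153,-0.288,0,0,0,-1, 0.0583,-0.4153,-0.288,0,0,0,-1]'
```

```text
clock: 7.08
tcp_pos: [0.4619, -0.2022, 0.0536]
orientation: [0.0, 0.998, 0.069, 0.0]
wrist_force: [4.8, -1.4, -2.9]
finger_gap: 0.011
grip_force: 29.7
```

```bash
python3 -m jog '[0,0,0,0,0,0,0.2, 0,0,0,0,0,0,0.2, 0,0,0,0,0,0,0.2, 0,0,0,0,0,0,0.2, 0,0,0.2,0,0,0,0.2, 0,0,0.4,0,0,0,0.2, 0,0,0.6,0,0,0,0.2, 0,0,0.75,0,0,0,0.2, 0,0,0.75,0,0,0,0.2, 0,0,0.75,0,0,0,0.2]'
python3 - <<'E'
from h import *
s=env.get_state();print(s['joint_pos'].round(3))
p,d=eyes.read_camera("side");W=world("side",d);hsv=cv2.cvtColor(p,cv2.COLOR_RGB2HSV)
m=((hsv[...,0]<6)|(hsv[...,0]>174))&(hsv[...,1]>140)&(abs(W[...,0]-.46)<.06)&(abs(W[...,1]+.15)<.1)&(W[...,2]>.04)&(W[...,2]<.15)
q=W[m];print(m.sum(),np.median(q,0),q.min(0),q.max(0))
cv2.imwrite("pics/s3.png",cv2.resize(p[100:270,200:360,::-1],None,fx=3,fy=3))
E
```

```text
clock: 7.92
tcp_pos: [0.4624, -0.2019, 0.2064]
orientation: [0.001, 0.998, 0.07, 0.002]
wrist_force: [0.4, -0.7, -1.1]
finger_gap: 0.0512
grip_force: 0.0
[-0.571  0.183 -0.187  1.197 -0.     2.431]
39 [ 0.46098145 -0.19642346  0.07208163] [ 0.43693586 -0.20497662  0.06574633] [ 0.48575413 -0.18916105  0.07727799]
```

View pics/s3.png

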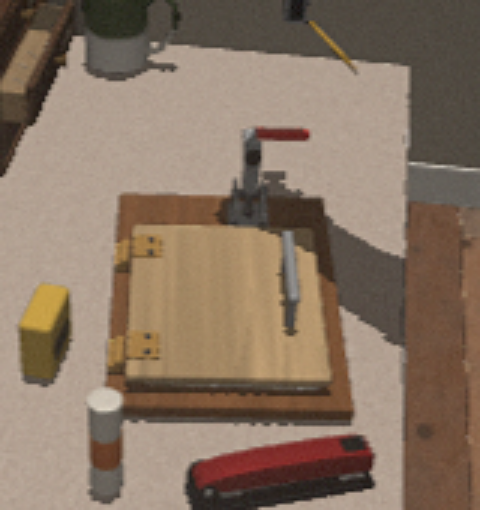

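The crop shows the clamp arm upright at (252,160) with the grip level at (282,133), as at the start, and the board, notebook and loose items undisturbed. Next, the bar.

```bash
python3 -m jog '[-0.065,0.56,0,0,0,0.25,0.2, -0.065,0.56,0,0,0,0.25,0.2, -0.065,0.56,0,0,0,0.25,0.2, -0.065,0.56,0,0,0,0.25,0.2, -0.065,0.56,0,0,0,0.25,0.2, -0.065,0.56,0,0,0,0.25,0.2, -0.065,0.56,0,0,0,0.25,0.2]'
python3 -m jog '[-0.065,0.56,-0.2,0,0,0.25,0.2, -0.065,0.56,-0.2,0,0,0.25,0.2, -0.065,0.56,-0.2,0,0,0.25,0.2, -0.065,0.56,-0.2,0,0,0.25,0.2, -0.065,0.56,-0.2,0,0,0.25,0.2, -0.065,0.56,-0.2,0,0,0.25,0.2, -0.065,0.56,-0.2,0,0,0.25,0.2, -0.065,0.56,-0.2,0,0,0.25,0.2]'
python3 - <<'E'
from h import *
s=env.get_state();p,d=eyes.read_camera("wrist");cv2.imwrite("pics/w4.png",p[...,::-1]);print(s['tcp_pos'],s['orientation'],s['joint_pos'].round(2))
E
```

```text
clock: 8.55
tcp_pos: [0.4469, -0.0883, 0.2021]
orientation: [-0.001, 0.894, 0.449, -0.001]
wrist_force: [-0.4, 0.0, -0.3]
finger_gap: 0.0512
grip_force: 0.0
clock: 9.22
tcp_pos: [0.4336, 0.0231, 0.1623]
orientation: [-0.002, 0.656, 0.755, -0.001]
wrist_force: [0.5, -0.0, -1.4]
finger_gap: 0.0516
grip_force: 0.0
[0.43362518 0.02314532 0.16228099] [-0.00168918  0.6556924   0.75502531 -0.00118565] [-0.13  0.08 -0.42  1.08 -0.    1.3 ]
```

View pics/w4.png

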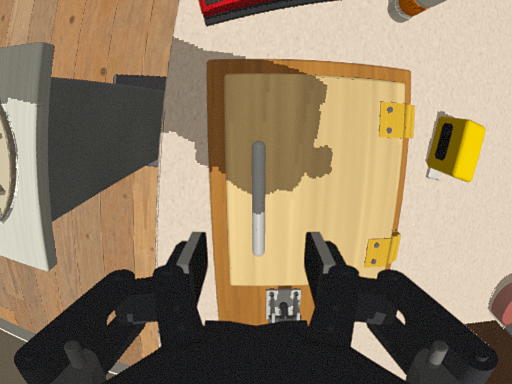

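The bar lies straight down the image from (259,145) to (259,252), within 3 mm of centred between the fingers. Descend and grip firmly.

```bash
python3 -m jog '[0.005,0,-0.2,0,0,0,0.2, 0.005,0,-0.4,0,0,0,0.2, 0.005,0,-0.555,0,0,0,0.2, 0.005,0,-0.555,0,0,0,0.2, 0.005,0,-0.555,0,0,0,0.2, 0.005,0,-0.555,0,0,0,-1, 0.005,0,-0.555,0,0,0,-1, 0.005,0,-0.555,0,0,0,-1, 0.005,0,-0.555,0,0,0,-1, 0.005,0,-0.555,0,0,0,-1, 0.005,0,-0.555,0,0,0,-1]' 60
```

```text
clock: 10.18
tcp_pos: [0.4357, 0.0222, 0.0549]
orientation: [0.0, 0.656, 0.754, -0.001]
wrist_force: [-6.0, -2.6, 9.0]
finger_gap: 0.009
grip_force: 58.5
```

```bash
python3 -m jog '[0.0223,0.003,0.0625,0,0,0,-1, 0.0495,0.007,0.1225,0,0,0,-1, 0.082,0.0115,0.18,0,0,0,-1, 0.119,0.0168,0.2345,0,0,0,-1, 0.161,0.0227,0.285,0,0,0,-1, 0.207,0.029,0.3325,0,0,0,-1, 0.257,0.036,0.375,0,0,0,-1, 0.311,0.0437,0.413,0,0,0,-1, 0.368,0.0516,0.4465,0,0,0,-1, 0.368,0.0516,0.4465,0,0,0,-1, 0.368,0.0516,0.4465,0,0,0,-1, 0.368,0.0516,0.4465,0,0,0,-1]'
python3 - <<'E'
from h import *
e=np.array([np.cos(np.radians(8)),np.sin(np.radians(8))]);ey=np.array([-e[1],e[0]]);H=np.array([.579,.042])
for n in("side","scene"):
    p,d=eyes.read_camera(n);W=world(n,d);hsv=cv2.cvtColor(p,cv2.COLOR_RGB2HSV)
    cv2.imwrite(f"pics/{n}5.png",p[...,::-1])
    X=(W[...,:2]-H)@e;Y=(W[...,:2]-H)@ey;Z=W[...,2]-.026
    ang=np.degrees(np.arctan2(Z,-X));r=np.hypot(X,Z)
    m=(d>0)&(abs(Y)<.105)&(r<.18)&(r>.05)&(ang>25)&(ang<65)
    # top-face points: distance to plane; fit robustly
    x,z=X[m],Z[m]
    if n=="side":
        l=cv2.fitLine(np.c_[x,z].astype(np.float32),cv2.DIST_WELSCH,0,.001,.001).ravel();print(n,m.sum(),l,np.degrees(np.arctan(-l[1]/l[0])))
    print(n,m.sum(),np.histogram(ang[m],bins=np.arange(25,66,5))[0])
print(env.get_state())
E
```

```text
clock: 11.18
tcp_pos: [0.5073, 0.0326, 0.1457]
orientation: [-0.0, 0.656, 0.755, -0.002]
wrist_force: [-13.8, -1.9, 20.8]
finger_gap: 0.0083
grip_force: 61.4
side 1832 [ 0.71793056 -0.6961147  -0.08192413  0.09642589] 44.11611
side 1832 [  0   0   0   2 772 675 253 130]
scene 887 [  0   0   0 491 154  32 120  90]
{'clock': 11.2833, 'joint_pos': array([-0.09265196,  0.23081905, -0.2796471 ,  1.06279332, -0.0021979 ,
        1.33916703]), 'qvel': array([-0.00185333, -0.00118505, -0.00313735,  0.00038637,  0.00050984,
       -0.00071509]), 'tau': array([ 6.60367627e-01, -3.29513311e+01,  2.87489355e+01, -6.00644588e+00,
        1.03975542e+00,  2.00492836e-02]), 'tcp_pos': array([0.50718285, 0.03255555, 0.14568788]), 'orientation': array([-3.58575455e-04,  6.56301982e-01,  7.54496510e-01, -1.61117230e-03]), 'wrist_force': array([-13.71135155,  -2.66554591,  19.50619514]), 'ft_torque': array([-0.43334679,  2.96493157, -0.01148026]), 'grip_force': 61.342472434043884, 'finger_gap': 0.008694011669008087}
```

View pics/side5.png

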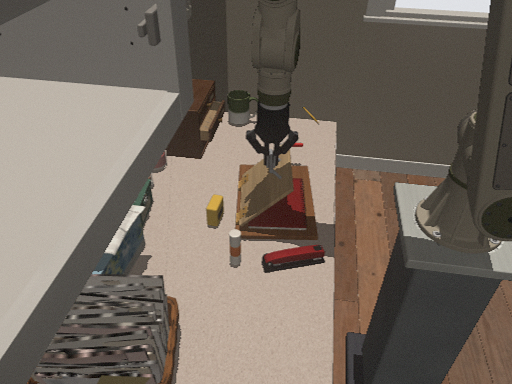

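View pics/scene5.png

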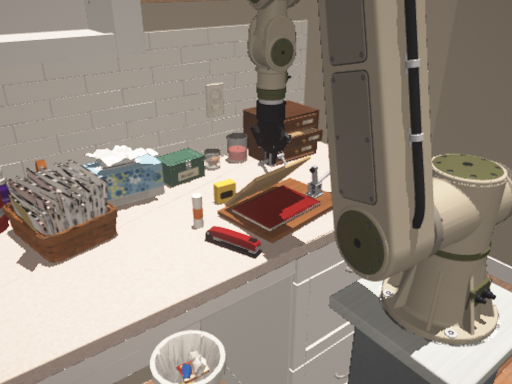

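The side view shows the board raised with its near edge at (290,165), still gripped at (271,160). The clamp is back, and the notebook and loose items are in place. I'll refine the angle fit with board-coloured pixels only.

Run:
```python
from h import *
e=np.array([np.cos(np.radians(8)),np.sin(np.radians(8))]);ey=np.array([-e[1],e[0]]);H=np.array([.579,.042])
p,d=eyes.read_camera("side");W=world("side",d);hsv=cv2.cvtColor(p,cv2.COLOR_RGB2HSV)
X=(W[...,:2]-H)@e;Y=(W[...,:2]-H)@ey;Z=W[...,2]-.026
m=(d>0)&(abs(Y)<.1)&(np.hypot(X,Z)<.18)&(Z>.03)&(hsv[...,0]>12)&(hsv[...,0]<24)&(hsv[...,1]>60)&(hsv[...,2]>70)
s=(X+Z)/2**.5 # along normal of a 45 deg board
m&=abs(s-.010)<.012
x,y,z=X[m],Y[m],Z[m]
for it in range(4):
    A=np.c_[x,y,np.ones_like(x)];c=np.linalg.lstsq(A,z,rcond=None)[0];r=z-A@c;k=abs(r)<2.5*r.std();x,y,z=x[k],y[k],z[k]
print(len(x),c,r.std(),"angle",np.degrees(np.arctan(-c[0])))
# edge-on symmetric: total least squares
u,sv,vt=np.linalg.svd(np.c_[x,y,z]-np.c_[x,y,z].mean(0),full_matrices=False);n=vt[2];print("tls",np.degrees(np.arctan2(abs(n[0]),abs(n[2]))),n)
w=env.get_state();print(w['wrist_force'],w['tcp_pos'])
```

```text
1607 [-0.96118496 -0.00405972  0.01737387] 0.0012389074518415473 angle 43.866171484553334
tls 43.89640033879144 [-0.69335343 -0.00300328 -0.72059142]
[-13.43583587  -2.53776294  18.02625052] [0.50715765 0.03253533 0.14565717]
```

```bash
python3 -m jog '[0.01,0.0014,0.005,0,0,0,-1, 0.01,0.0014,0.005,0,0,0,-1, 0.01,0.0014,0.005,0,0,0,-1, 0.01,0.0014,0.005,0,0,0,-1, 0.01,0.0014,0.005,0,0,0,-1, 0.01,0.0014,0.005,0,0,0,-1]'
python3 - <<'E'
from h import *
e=np.array([np.cos(np.radians(8)),np.sin(np.radians(8))]);ey=np.array([-e[1],e[0]]);H=np.array([.579,.042])
z0=np.load("side0.npz");p1,d1=eyes.read_camera("side")
for nm,p,d,a0 in(("closed",z0['p'],z0['d'],0),("now",p1,d1,np.pi/4)):
    W=world("side",d);hsv=cv2.cvtColor(p,cv2.COLOR_RGB2HSV)
    X=(W[...,:2]-H)@e;Y=(W[...,:2]-H)@ey;Z=W[...,2]-.026
    s=X*np.sin(a0)+Z*np.cos(a0);t=-X*np.cos(a0)+Z*np.sin(a0)
    m=(d>0)&(abs(Y)<.1)&(t>.04)&(t<.16)&(abs(s-.01)<.012)&(hsv[...,0]>12)&(hsv[...,0]<24)&(hsv[...,1]>60)
    t,y,s=t[m],Y[m],s[m]
    for it in range(4):
        A=np.c_[t,y,np.ones_like(t)];c=np.linalg.lstsq(A,s,rcond=None)[0];r=s-A@c;k=abs(r)<2.5*r.std();t,y,s=t[k],y[k],s[k]
    print(nm,len(t),c,np.degrees(a0+np.arctan(c[0])))
w=env.get_state();print(w['wrist_force'],w['tcp_pos'],w['qvel'].max(),w['clock'],w['grip_force'])
E
```

```text
clock: 11.83
tcp_pos: [0.509, 0.0328, 0.1467]
orientation: [-0.0, 0.656, 0.754, -0.002]
wrist_force: [-13.2, -2.0, 19.2]
finger_gap: 0.0085
grip_force: 61.3
closed 1934 [-0.004444   -0.0014001   0.01136162] -0.25462091214670757
now 1279 [-0.00396132 -0.00244421  0.01226405] 44.77303442276729
[-14.61287211  -2.4925741   20.2690706 ] [0.50895858 0.03282053 0.14666261] 0.0006972351669562074 11.8833 61.34351849555969
```

The board is at 45.0° relative to the closed measurement, still and firmly held.

```bash
python3 -c "
from workcell import env
print(env.hand_in())"
```

```text
the job is handed in; nothing more can be done
None
```

I locked the clamp on the closed board, left it there about 2 s with the gripper let go, and swung it fully back; the board was at a measured 45°, still and held by its handle, when I handed in at about 12 s, with the loose items where they were.

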